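# Load a flat cartridge into the detector slot

## Robot

A 6-joint arm with a two-finger parallel gripper is mounted at the origin on the work surface. World frame = base frame: x ahead of the robot, y to its left, z up, the work surface at z = 0. Lengths are in m, angles in rad, forces in N, time in s.
With the tool pointing down it reaches from about 0.35 to 0.975 m from the base axis. Payload 4.9 kg.
Tool frame: the origin (TCP) lies at the very end of the fingers, on their centre line; the grasp point (between the pads) lies 19 mm behind it; z points along the fingers, x is the direction in which the jaws open and shut, and the axes are right-handed (so a half turn about z gives the same grasp; the last joint's range is limited). The gripper opens to 85 mm and grips with 20 to 120 N. Pads are 22 mm wide; open, the fingers measure 114 mm over their backs; the gripper's body (76 mm by 85 mm) begins 54 mm behind the grasp point. The pads swing forward as they close: fully open they stand 13 mm farther back than shut.
Start: joints at [-1.299, 0.053, 1.613, -0, 1.476, -0.119], TCP at [0.238, -0.578, 0.231] pointing down, gripper open.
Joint ranges: [-3.01, 3.01], [-1.01, 2.22], [0.06, 2.58], [-1.02, 4.17], [0.09, 2.62], [-3.14, 3.14]. Speed limits (rad/s): [2.57, 2.57, 3.14, 3.14, 3.14, 3.14].

## Interface

Orientations are given as a unit quaternion [w, x, y, z].
In Python, from plant import * gives the robot as it stands.
- The arm moves only by the shell command python3 -m inch 'ROWS'. ROWS is text: rows parted by semicolons, each of 7 numbers parted by spaces: the shift along the tool's x, y, z in m, then the turn, a rotation vector about the tool's x, y, z in rad, then the closure, from 0 (fully open) to 1 (shut). A call has 1 to 10 rows; each row shifts and turns the commanded pose from where the row before left it, along the tool's axes as they then stand; what a row does not reach is not made up. A row lasts 1/12 s, in which the tool goes at most 41.7 mm and 7.16 degrees, less where a joint would pass 70% of its speed; a pose out of reach is approached as far as the arm can. A call with a gripper value outside its range is refused whole. The fingers move at their own pace and stop on an object; the grip force is fixed at half the most. Time passes only in rows, so rows that do not move let the fingers close. It gives the time, the measured TCP pose, the force and the opening at its end, in the units of the state.
- state(): the state, without advancing time (a new reading comes with each control period).
- grab_frame(name): name is "scene" or "top"; returns the picture (480x640x3 uint8, blue, green, red); there is no depth.
- camera_info(name): a dict with "vertical_fov" (degrees; the focal length in pixels is half the picture's height over the tangent of half this angle, whatever the lens; pixels are square), "cx", "cy" (the principal point, pixels), "k1" (the pictures are not rectified: a ray, as slopes to the right and down, at radius r is drawn at 1 + k1 r^2 times it, then the intrinsics apply), "origin" and "rotation" of the camera in the world. Camera axes: x right, y down, z forward; pixel columns grow to the right and rows downward; lengths in m; the calibration is good to about 2 mm. A picture is of the moment at which its call begins. camera_info takes no time and is no camera call.
- job_done(): hands the job in, once; it reports no verdict.
The state is a dict: "time": time; "joint_pos": joint angles; "joint_vel": joint speeds; "joint_efforts": joint torques, N m; "tool_pos": TCP position; "tool_rot": TCP orientation; "contact_force": force on the tool from outside, world axes, zero at the start; "ft_torque": the same for the moment, N m; "gripper_width": opening from 0.0 (shut) to 1.0 (fully open).
Only numpy, scipy, OpenCV 4.12 (cv2) and the standard library are available. Lean on these libraries where they do the work, as an engineer would, in place of code of your own. Each camera call takes 0.05 s, during which the arm holds its last target.

## Task

Load the flat white cartridge lying loose on the bench into the slot of the detector: slide it in along the bench, bevelled corners first, against the spring ejector until the catch at the side of the slot has snapped into the notch in the cartridge's edge and keeps it in when you let go. Keep the cartridge flat on the bench and do not force it, and leave the two brown bottles and the flask where they stand.

Things in the scene. Friction and masses are not known exactly. Their poses are not given: they have to be found in the camera images.
- cartridge: Flat white rigid slab lying loose on the bench, 110 mm long (x), 92 mm wide (y), 16 mm thick, 0.2 to 0.35 kg. Origin: centre of its underside. Its +x end goes in first and has both corners bevelled, 20 mm long, 10 mm deep; its -x end is a plain straight face. A notch 8.5 mm deep is cut through its -y edge from x = +2 to +14 mm. Grey ribs on top, 1.5 mm high, are decoration.
- detector: White instrument fixed to the bench, with a slot of two low aluminium rails before it. Origin: on the bench, midway between the rails; +x is the way in, and the home cartridge's axes point as these do. The home cartridge's origin lies between x = -8 and +6 mm: the depth is set anew each time and not given; feel for it. Housing 115 mm high, x = +78 to +228 mm, y = -100 to +100 mm.
- slot_mouth (a point): Centre of the slot's mouth, on the bench, at detector x = -43 mm, y = 0. The mouth narrows over 14 mm from about 6 mm wider on each side; then the slot is 94.5 mm wide. Floor: the bench. Rails 14 mm thick, 23.5 mm high; lips over both edges reach 7 mm inwards, 18.5 mm above the bench; open between. A home cartridge's plain end stands 6 to 20 mm out of the mouth.
- catch (a joint): Sideways travel (m) of the spring catch: an upright steel pin, 8 mm thick, that stands 7 mm into the slot through a gap in its -y rail. 0: fully out into the slot; about 0.006 to 0.008 while it rides on the cartridge's edge; back to about 0 when it snaps into the notch. Spring force 1.5 N at 0, 2.6 N at 0.007. It sits at the notch of the home cartridge, x = +10 mm of it.
- ejector (a joint): Travel (m) of the steel spring block, 30 mm wide, amid the slot's far end. 0: fully out; 0.015 with the cartridge home. Fixed end stops beside it halt the cartridge firmly 3 mm past home, at 0.018. It pushes the cartridge out with 2 N at 0, 5 N at home, so an uncaught one comes back by up to 15 mm. Pushing home takes about 8 to 12 N, more only against the stops.
- bottle_a: Brown reagent bottle with a black cap, 72 mm across, 160 mm high, 0.6 kg, standing loose. Origin: centre of its foot. Not to be disturbed.
- bottle_b: A second bottle like the first. Not to be disturbed.
- flask: Small glass flask with a white stopper, 66 mm across at the foot, 154 mm high, 0.15 kg, standing loose. Origin: centre of its foot. Not to be disturbed.
Things that resemble listed ones, but are neither listed nor needed, are in the scene too. Leave any orange or turquoise look-alike of the cartridge alone.

How it is judged:
By the outcome, as a careful person would: the job done as asked, in the order asked, and still so for the second after the job is handed in, with the robot touching nothing.
It also fails if it takes over 61 s, if anything falls off the work surface, if the arm or the gripper's body presses on something with over 40 N, if the wrist force passes 120 N, or if a joint passes its speed limit or range.

## Working session

There is one attempt and no reset: what is moved stays moved. The work goes in short steps, Python scripts to look and compute and a shell command to move; the robot and the scene stay as the last step left them, time stands still between calls to the robot, and variables do not carry over. Pictures are saved under pics/ and viewed, and the job is handed in when it is done.

```bash
mkdir -p pics; ls; python3 - <<'E'
from plant import *
import cv2
for n in ("scene","top"):
    cv2.imwrite(f"pics/{n}0.png",grab_frame(n)); print(n,camera_info(n))
s=state(); print(s)
E
```

```text
pics
scene {'vertical_fov': 48.066635264836144, 'cx': 317.4445874294042, 'cy': 228.19074472713945, 'k1': -0.05985550183680124, 'origin': array([1.02068144, 0.22602966, 0.75916831]), 'rotation': array([-0.15200244,  0.43094991,  0.84016995, -0.29204774])}
top {'vertical_fov': 52.51080396433221, 'cx': 319.883917343389, 'cy': 240.36812217906467, 'k1': -0.11779640437332467, 'origin': array([ 0.47986776, -0.09478988,  0.90295072]), 'rotation': array([ 0.01189236, -0.69798062,  0.71528755, -0.03233186])}
{'time': 0.1, 'joint_pos': array([-1.29903766e+00,  5.32813058e-02,  1.61416813e+00, -2.09335770e-05,
        1.47599294e+00, -1.18999019e-01]), 'joint_vel': array([ 5.80610025e-05,  2.39044305e-05, -4.39406188e-03, -7.94288278e-04,
        7.51563782e-04, -3.34930693e-04]), 'joint_efforts': array([ 2.77374471e-05, -3.94901204e+01, -3.71364069e+01, -2.51334143e-05,
        3.88001004e-03,  2.69553681e-05]), 'tool_pos': array([ 0.23789793, -0.57733973,  0.23018504]), 'tool_rot': array([-5.94257117e-04,  8.30930131e-01, -5.56376007e-01, -7.08752325e-04]), 'contact_force': array([-0.57926156,  0.15975933, -0.03722901]), 'ft_torque': array([ 0.01914857, -0.02196856,  0.00939717]), 'gripper_width': 0.9976800263282471}
```

View pics/scene0.png

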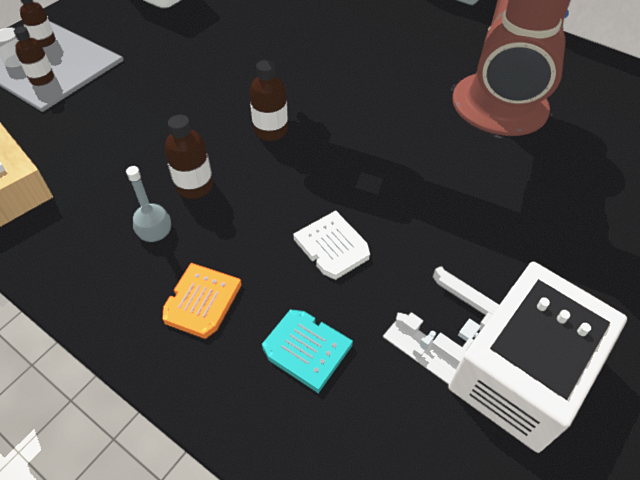

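View pics/top0.png

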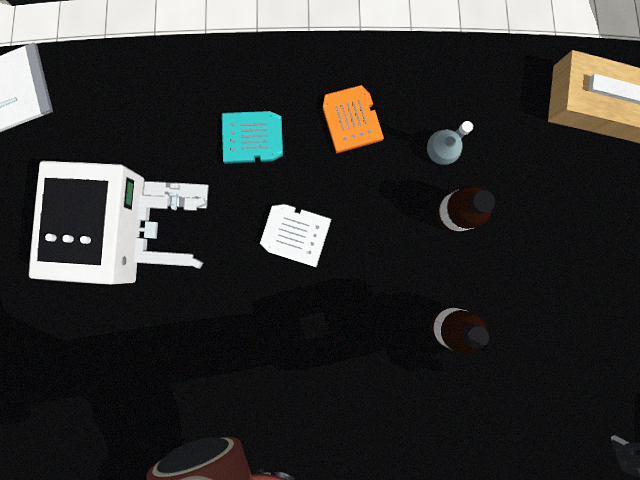

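The top view shows the white cartridge at about (296,236), its bevels to the left and its notch up at (297,210). The detector slot opens to the right at about (205,225), and the catch is on the upper rail near (174,200). Next I'll zoom in and measure.

```bash
cat > h.py <<'E'
import numpy as np, cv2
from scipy.spatial.transform import Rotation as R
from plant import *
def cam(n):
    c=camera_info(n); f=240/np.tan(np.radians(c['vertical_fov']/2))
    q=c['rotation']; return c,f,R.from_quat([q[1],q[2],q[3],q[0]]).as_matrix()
def cast(n,px,z):
    c,f,M=cam(n); px=np.atleast_2d(px).astype(float)
    d=(px-[c['cx'],c['cy']])/f; u=d.copy()
    for _ in range(20): u=d/(1+c['k1']*(u**2).sum(1,keepdims=True))
    r=np.c_[u,np.ones(len(u))]@M.T; o=c['origin']
    return (o+r*((z-o[2])/r[:,2])[:,None])[:,:2]
def proj(n,P):
    c,f,M=cam(n); p=(np.atleast_2d(P)-c['origin'])@M; u=p[:,:2]/p[:,2:]
    return u*(1+c['k1']*(u**2).sum(1,keepdims=True))*f+[c['cx'],c['cy']]
E
python3 - <<'E'
import cv2
im=cv2.imread('pics/top0.png')
cv2.imwrite('pics/z_det.png',cv2.resize(im[150:295,120:345],None,fx=3.5,fy=3.5,interpolation=cv2.INTER_CUBIC))
E
```

```text
(no output)
```

View pics/z_det.png

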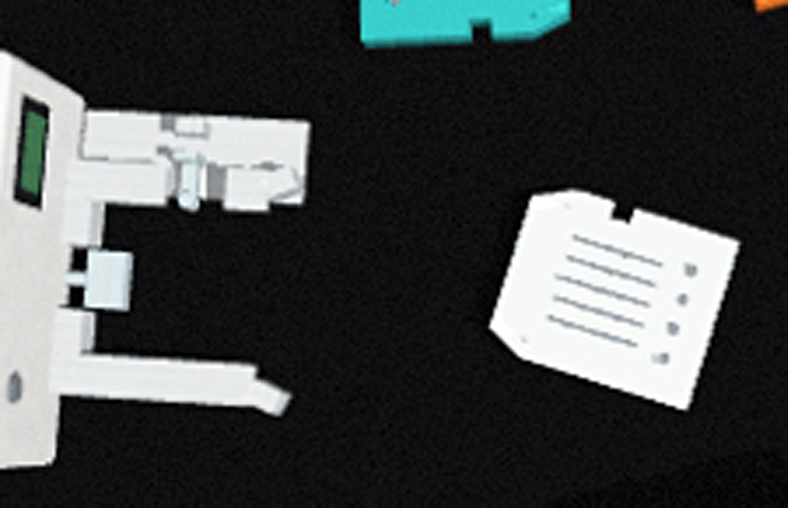

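```bash
python3 - <<'E'
from h import *
im=cv2.imread('pics/top0.png')
g=im.min(2); m=(g>110).astype(np.uint8)
m[:, :225]=0; m[:190]=0; m[300:]=0; m[:,345:]=0
c=max(cv2.findContours(m,cv2.RETR_EXTERNAL,cv2.CHAIN_APPROX_NONE)[0],key=cv2.contourArea)
P=cast('top',c[:,0],0.016)
r=cv2.minAreaRect((P*1000).astype(np.float32)); print('rect mm',r)
a=cv2.approxPolyDP(c,2,True)[:,0]; print(a.tolist()); print((cast('top',a,0.016)*1000).round(1).tolist())
cv2.imwrite('pics/z_hous.png',cv2.resize(im[150:295,20:215],None,fx=4,fy=4,interpolation=cv2.INTER_CUBIC))
im=cv2.imread('pics/scene0.png')
cv2.imwrite('pics/z_sc.png',cv2.resize(im[240:440,370:640],None,fx=2.9,fy=2.9,interpolation=cv2.INTER_CUBIC))
E
```

```text
rect mm ((548.8193359375, -75.0882568359375), (112.05216979980469, 92.8383560180664), 71.07538604736328)
[[272, 206], [260, 243], [269, 252], [316, 266], [330, 219], [304, 210], [299, 214], [295, 213], [294, 207], [284, 204]]
[[600.3, -34.9], [532.9, -11.8], [516.1, -27.9], [488.5, -112.9], [573.9, -140.7], [591.6, -93.4], [584.4, -84.1], [586.4, -76.8], [597.5, -75.2], [603.5, -57.0]]
```

View pics/z_hous.png

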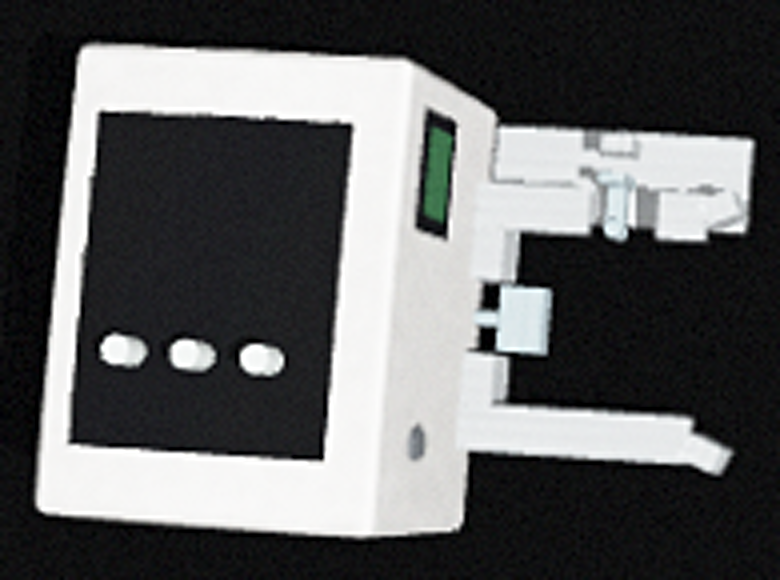

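View pics/z_sc.png

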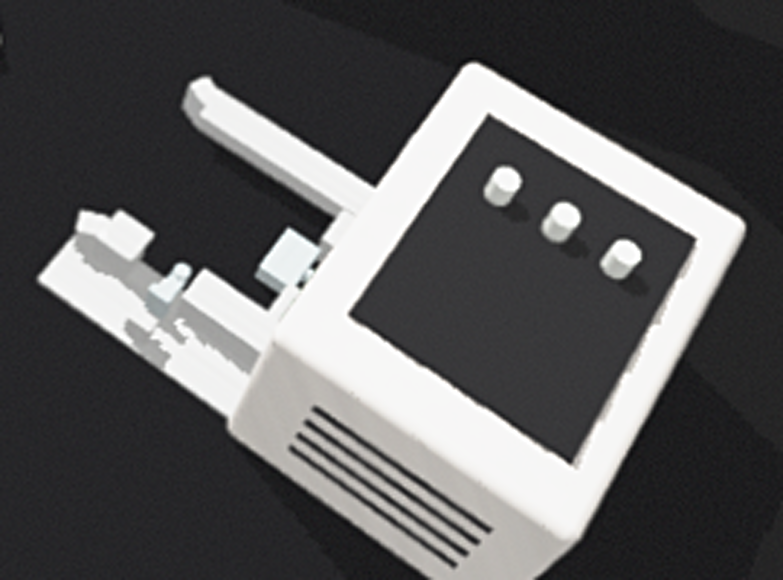

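```bash
python3 - <<'E'
from h import *
def Z(p): return (np.array(p,float)+.5)/4-.5+[20,150]
H=cast('top',Z([(80,44),(408,58),(365,537),(36,512)]),.115)*1000
print('housing',H.round(1).tolist(), [round(float(np.linalg.norm(H[i]-H[i-1])),1) for i in range(4)], 'mean',H.mean(0).round(1))
d=lambda a,b: round(float(np.degrees(np.arctan2(*(b-a)[::-1]))),2)
print('angles', d(H[1],H[0]),d(H[2],H[3]), d(H[1],H[2])+90,d(H[0],H[3])+90)
L=cast('top',Z([(515,405),(692,420),(460,450),(690,468),(732,455),(715,472),(755,140),(750,236),(540,231),(705,238),(495,125)]),.0235)*1000
print('rails',L.round(1).tolist(), d(L[1],L[0]),d(L[3],L[2]),d(L[9],L[8]),d(L[6],L[10]))
E=cast('top',Z([(500,286),(550,290),(546,355),(497,350)]),.018)*1000; print('eject',E.round(1).tolist(),E.mean(0))
E
```

```text
housing [[675.3, 352.6], [663.5, 207.7], [465.8, 225.0], [478.2, 368.6]] [197.7, 145.4, 198.4, 144.2] mean [570.7 288.5]
angles 85.34 85.07 264.99 265.35
rails [[522.9, 191.5], [514.2, 110.1], [503.0, 217.3], [492.6, 111.3], [498.0, 92.1], [490.5, 99.9], [641.5, 80.3], [597.4, 82.8], [602.2, 179.8], [597.0, 103.5], [652.0, 201.1]] 83.95 84.4 86.07 85.05
eject [[578.0, 200.2], [575.6, 176.8], [545.7, 178.8], [548.6, 201.7]] [561.98411616 189.36785488]
```

```bash
python3 - <<'E'
from h import *
print('caps/stop',(cast('top',[(484,202),(478,337)],.158)*1000).round(0).tolist(), (cast('top',[(466,128)],.15)*1000).round(0))
s=state(); q=s['tool_rot']; M=R.from_quat([q[1],q[2],q[3],q[0]]).as_matrix()
u=np.radians(85.1); X=np.array([np.cos(u),np.sin(u)]);Y=np.array([-X[1],X[0]])
c=np.array([548.8,-75.1]); a=np.radians(71.3); v=np.array([np.cos(a),np.sin(a)])
t=np.r_[c-(55+45)*v,230]/1000
print(M.round(3).tolist(), 'target',t,'tool shift',(M.T@(t-s['tool_pos'])).round(4))
E
```

```text
caps/stop [[581.0, -378.0], [370.0, -359.0]] [[ 703. -358.]]
[[0.381, -0.925, -0.001], [-0.925, -0.381, 0.002], [-0.002, -0.0, -1.0]] target [ 0.5167387  -0.16982103  0.23      ] tool shift [-0.2706 -0.413   0.0008]
```

```bash
python3 -m inch '-.0226 -.0344 0 0 0 0 .45;-.0226 -.0344 0 0 0 0 .45;-.0226 -.0344 0 0 0 0 .45;-.0226 -.0344 0 0 0 0 .45;-.0226 -.0344 0 0 0 0 .45;-.0226 -.0344 0 0 0 0 .45;-.0226 -.0344 0 0 0 0 .45;-.0226 -.0344 0 0 0 0 .45;-.0226 -.0344 0 0 0 0 .45;-.0226 -.0344 0 0 0 0 .45'; python3 -m inch '-.0226 -.0344 0 0 0 0 .45;-.0226 -.0344 0 0 0 0 .45;0 0 0 0 0 -.122 .45;0 0 0 0 0 -.122 .45;0 0 0 0 0 -.122 .45;0 0 0 0 0 -.122 .45;0 0 0 0 0 -.122 .45;0 0 0 0 0 -.122 .45;0 0 0 0 0 -.122 .45;0 0 0 0 0 0 .45'; cat > st.py <<'E'
from h import *
def st():
    s=state(); q=s['tool_rot']; M=R.from_quat([q[1],q[2],q[3],q[0]]).as_matrix()
    p=s['tool_pos']*1000; u=np.radians(85.1); X=np.array([np.cos(u),np.sin(u)]);Y=np.array([-X[1],X[0]])
    r=p[:2]-[557.6,136.1]
    push=np.degrees(np.arctan2(-M[1,1],-M[0,1]))
    F=s['contact_force']
    print('t %.2f tcp'%s['time'],p.round(1),'det xy',round(float(r@X),1),round(float(r@Y),1),'push ang world %.1f det %.1f'%(push,push-85.1),'tilt',M[:,2].round(3),'F',F.round(2),'along %.2f'%(F[:2]@X),'w %.3f'%s['gripper_width'])
    return s,M
if __name__=='__main__': st()
E
python3 st.py
```

```text
time: 0.93
tool_pos: [0.4705, -0.2358, 0.2309]
tool_rot: [-0.0, 0.831, -0.556, -0.0]
contact_force: [-0.2, -0.8, 0.7]
gripper_width: 0.545
time: 1.77
tool_pos: [0.5161, -0.1697, 0.2307]
tool_rot: [-0.0, 0.987, -0.161, -0.001]
contact_force: [-0.1, -0.6, -1.0]
gripper_width: 0.552
t 1.77 tcp [ 516.1 -169.7  230.7] det xy -308.2 15.2 push ang world 71.4 det -13.7 tilt [-0.001  0.    -1.   ] F [-0.12 -0.63 -0.97] along -0.63 w 0.552
```

```bash
python3 -m inch '0 0 .035 0 0 0 .45;0 0 .035 0 0 0 .45;0 0 .035 0 0 0 .45;0 0 .035 0 0 0 .45;0 0 .035 0 0 0 .45;0 0 .03 0 0 0 .45;0 0 0 0 0 0 .45'; python3 - <<'E'
from st import *
st()
im=grab_frame('top'); cv2.imwrite('pics/top1.png',cv2.resize(im[150:300,120:380],None,fx=3,fy=3,interpolation=cv2.INTER_CUBIC))
im=grab_frame('scene'); cv2.imwrite('pics/scene1.png',im[130:330,200:500])
E
```

```text
time: 2.35
tool_pos: [0.5108, -0.1672, 0.0188]
tool_rot: [-0.002, 0.986, -0.164, -0.007]
contact_force: [-2.2, -0.1, -1.8]
gripper_width: 0.548
t 2.35 tcp [ 510.8 -167.2   18.8] det xy -306.2 20.7 push ang world 71.1 det -14.0 tilt [-0.013  0.006 -1.   ] F [-2.22 -0.12 -1.84] along -0.31 w 0.548
```

View pics/top1.png

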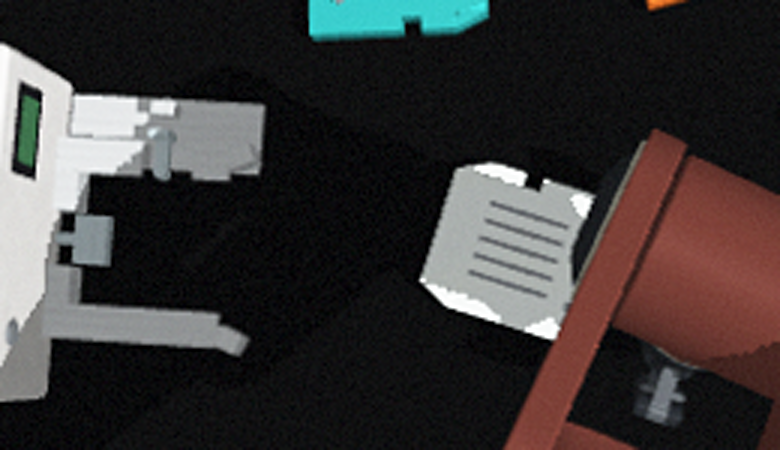

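View pics/scene1.png

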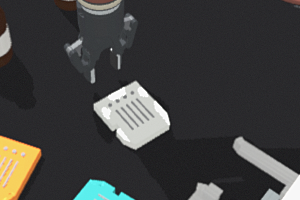

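The top view shows the arm covering the plain end. The scene view shows the half-open fingers behind the plain end with a clear gap. I'll lower gently.

```bash
python3 st.py; python3 -m inch '0 0 .006 0 0 0 .45;0 0 .006 0 0 0 .45;0 0 0 0 0 0 .45;0 0 0 0 0 0 .45' >/dev/null; python3 st.py;
```

```text
t 2.45 tcp [ 515.5 -169.4   25.4] det xy -308.0 15.9 push ang world 71.2 det -13.9 tilt [-0.003  0.001 -1.   ] F [0.82 0.65 0.54] along 0.72 w 0.551
t 2.78 tcp [ 517.1 -170.1   15.3] det xy -308.6 14.2 push ang world 71.3 det -13.8 tilt [ 0.001 -0.001 -1.   ] F [ 0.78 -0.36  0.19] along -0.29 w 0.554
```

```bash
python3 -m inch '0 0 .005 0 0 0 .45;0 0 .004 0 0 0 .45;0 0 0 0 0 0 .45' >/dev/null; python3 st.py; python3 -m inch '0 0 .003 0 0 0 .45;0 0 0 0 0 0 .45' >/dev/null; python3 st.py;python3 - <<'E'
from st import *
im=grab_frame('scene'); cv2.imwrite('pics/scene2.png',cv2.resize(im[130:290,240:400],None,fx=4,fy=3.7,interpolation=cv2.INTER_CUBIC))
E
```

```text
t 3.03 tcp [ 515.9 -169.6    4.5] det xy -308.1 15.5 push ang world 71.3 det -13.8 tilt [-0.001  0.001 -1.   ] F [-0.8   0.45 -1.05] along 0.38 w 0.549
t 3.20 tcp [ 516.1 -169.6    1.7] det xy -308.2 15.3 push ang world 71.3 det -13.8 tilt [-0.001  0.    -1.   ] F [ 0.43 -0.09 -0.67] along -0.06 w 0.552
```

View pics/scene2.png

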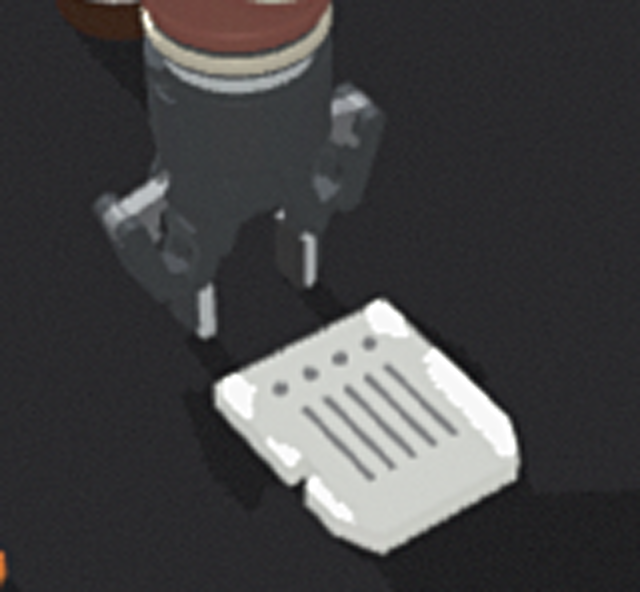

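```bash
python3 -m inch '0 -.010 0 0 0 0 .45;0 -.010 0 0 0 0 .45;0 -.006 0 0 0 0 .45;0 -.003 0 0 0 0 .45;0 -.003 0 0 0 0 .45;0 -.004 0 0 0 0 .45;0 0 0 0 0 0 .45' >/dev/null; python3 st.py; 
python3 -m inch '-.00025 -.00487 0 0 0 -.012 .45;-.00025 -.00487 0 0 0 -.012 .45;-.00025 -.00487 0 0 0 -.012 .45;-.00025 -.00487 0 0 0 -.012 .45;-.00025 -.00487 0 0 0 -.012 .45;-.00025 -.00487 0 0 0 -.012 .45;-.00025 -.00487 0 0 0 -.012 .45;-.00025 -.00487 0 0 0 -.012 .45;0 0 0 0 0 0 .45' >/dev/null; python3 st.py
cat > look.py <<'E'
import sys
from st import *
st()
im=grab_frame('top'); k=sys.argv[1]
x0=int(sys.argv[2]) if len(sys.argv)>2 else 120
cv2.imwrite(f'pics/{k}_raw.png',im)
cv2.imwrite(f'pics/{k}.png',cv2.resize(im[150:300,x0:x0+250],None,fx=3,fy=3,interpolation=cv2.INTER_CUBIC))
E
python3 look.py top2
```

```text
t 3.83 tcp [ 528.2 -135.2    2.4] det xy -272.8 6.1 push ang world 71.4 det -13.7 tilt [ 0.  0. -1.] F [-0.34  0.75 -0.6 ] along 0.72 w 0.547
t 4.58 tcp [537.1 -96.7   2.3] det xy -233.7 0.6 push ang world 76.9 det -8.2 tilt [-0.     0.001 -1.   ] F [ 0.74 -0.15 -0.03] along -0.09 w 0.544
t 4.58 tcp [537.1 -96.7   2.3] det xy -233.7 0.6 push ang world 76.9 det -8.2 tilt [-0.     0.001 -1.   ] F [ 0.74 -0.15 -0.03] along -0.09 w 0.544
```

View pics/top2.png

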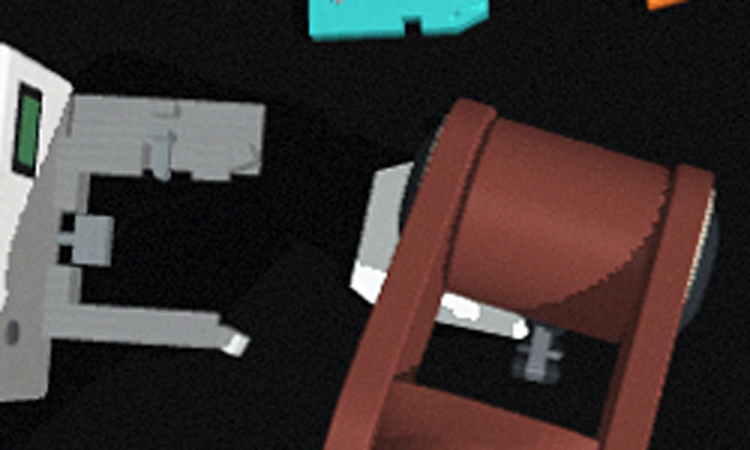

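```bash
cat > m.py <<'E'
from h import *
u=np.radians(85.1); X=np.array([np.cos(u),np.sin(u)]);Y=np.array([-X[1],X[0]])
def det(pts,x0=120,z=.016,y0=150,s=3):
    p=cast('top',(np.array(pts,float)+.5)/s-.5+[x0,y0],z)*1000-[557.6,136.1]
    return np.c_[p@X,p@Y].round(1)
E
python3 - <<'E'
from m import *
print(det([(352,288),(375,172),(372,300),(440,317),(525,338)]).tolist())
im=grab_frame('scene'); cv2.imwrite('pics/scene3.png',cv2.resize(im[170:350,260:500],None,fx=3,fy=3,interpolation=cv2.INTER_CUBIC))
E
```

```text
[[-107.9, 19.4], [-116.9, -52.2], [-120.6, 26.0], [-162.5, 33.7], [-214.8, 43.3]]
```

View pics/scene3.png

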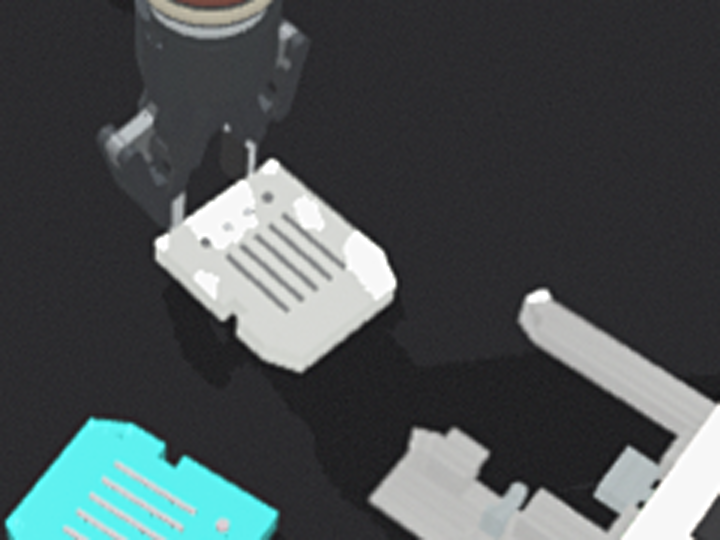

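```bash

python3 -m inch '-.0003 -.0047 0 0 0 -.012 .45;-.0003 -.0047 0 0 0 -.012 .45;-.0003 -.0047 0 0 0 -.012 .45;-.0003 -.0047 0 0 0 -.012 .45;-.0003 -.0047 0 0 0 -.012 .45;-.0003 -.0047 0 0 0 -.012 .45;-.0003 -.0047 0 0 0 -.012 .45;-.0003 -.0047 0 0 0 -.012 .45;-.0003 -.0047 0 0 0 -.012 .45;-.0003 -.0047 0 0 0 -.012 .45' >/dev/null; 
python3 -m inch '-.0003 -.0047 0 0 0 -.012 .45;-.0003 -.0047 0 0 0 -.011 .45;0 0 0 0 0 0 .45' >/dev/null; python3 look.py top3
```

```text
t 5.77 tcp [542.6 -40.6   2.3] det xy -177.4 -0.2 push ang world 85.1 det -0.0 tilt [-0.     0.001 -1.   ] F [-0.65 -0.13  0.51] along -0.19 w 0.553
```

View pics/top3.png

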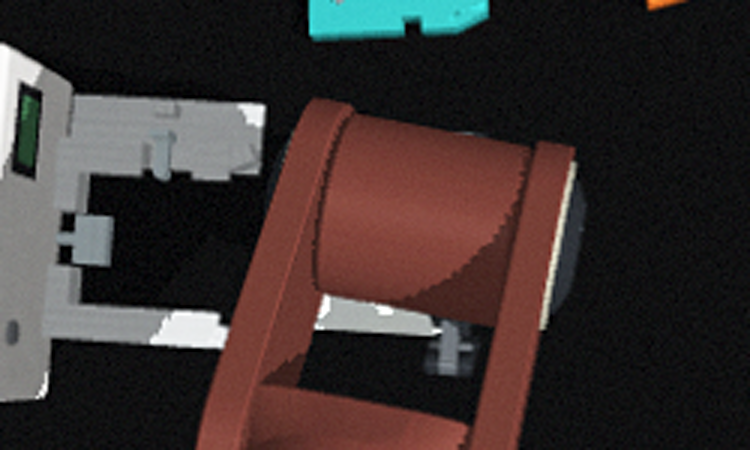

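```bash

python3 - <<'E'
from m import *
print(det([(320,328),(432,334)]).tolist())
im=grab_frame('scene'); cv2.imwrite('pics/scene4_raw.png',im);cv2.imwrite('pics/scene4.png',cv2.resize(im[180:380,280:520],None,fx=3,fy=3,interpolation=cv2.INTER_CUBIC))
E
```

```text
[[-90.2, 44.9], [-158.3, 44.3]]
```

View pics/scene4.png

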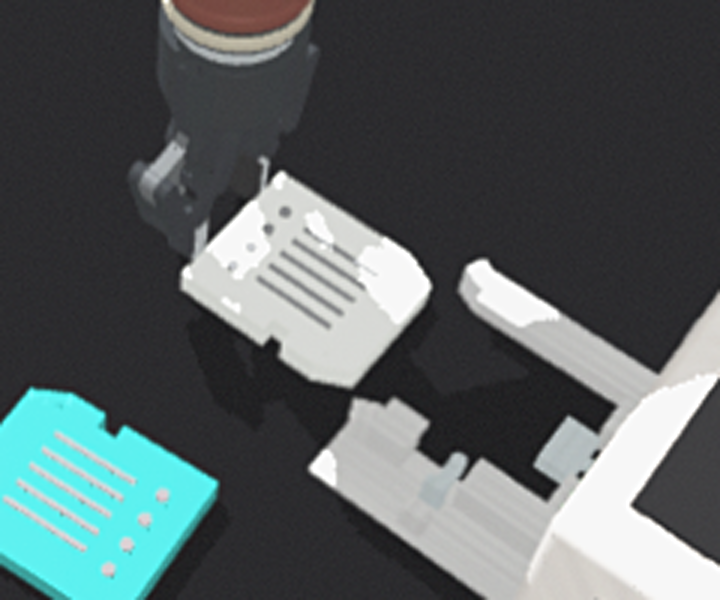

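```bash

python3 - <<'E'
from m import *
def sd(pts,z): 
    p=cast('scene',(np.array(pts,float)+.5)/3-.5+[280,180],z)*1000-[557.6,136.1]; return np.c_[p@X,p@Y].round(1).tolist()
print('front corners, left/right back corners',sd([(431,284),(352,383),(281,174),(183,279)],.016))
print('lip +y inner edge',sd([(505,310),(625,385)],.0235),'lip -y',sd([(427,427),(482,462)],.0235))
E
```

```text
front corners, left/right back corners [[-55.6, 36.7], [-52.6, -42.9], [-164.6, 44.0], [-161.8, -49.8]]
lip +y inner edge [[-13.8, 43.8], [59.6, 45.1]] lip -y [[-6.3, -43.2], [26.2, -41.8]]
```

```bash

python3 -m inch '-.0005 -.005 0 0 0 0 .45;-.0005 -.005 0 0 0 0 .45;-.0005 -.005 0 0 0 0 .45;-.0005 -.005 0 0 0 0 .45;0 -.005 0 0 0 0 .45;0 -.005 0 0 0 0 .45;0 0 0 0 0 0 .45' >/dev/null; python3 st.py;  python3 - <<'E'
from m import *
im=grab_frame('scene'); cv2.imwrite('pics/scene5_raw.png',im);cv2.imwrite('pics/scene5.png',cv2.resize(im[180:380,280:520],None,fx=3,fy=3,interpolation=cv2.INTER_CUBIC))
E
```

```text
t 6.45 tcp [543.3 -10.4   2.4] det xy -147.2 1.7 push ang world 85.1 det -0.0 tilt [ 0.     0.001 -1.   ] F [-0.04 -0.22 -0.54] along -0.22 w 0.552
```

View pics/scene5.png

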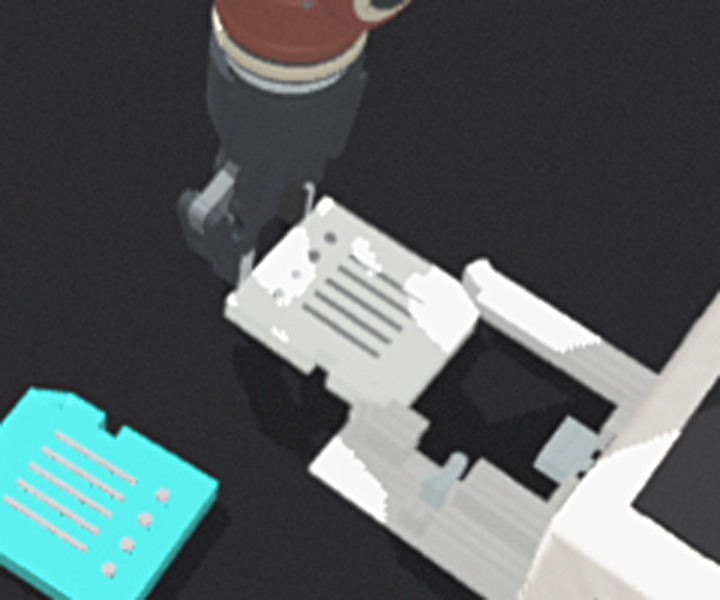

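The front has entered the mouth at about (475,320), with no jam.

```bash

python3 -m inch '0 -.004 0 0 0 0 .45;0 -.004 0 0 0 0 .45;0 -.004 0 0 0 0 .45;0 -.004 0 0 0 0 .45;0 -.004 0 0 0 0 .45' >/dev/null; python3 st.py; python3 -m inch '0 -.004 0 0 0 0 .45;0 -.004 0 0 0 0 .45;0 -.004 0 0 0 0 .45' >/dev/null; python3 st.py;  python3 - <<'E'
from m import *
im=grab_frame('scene'); cv2.imwrite('pics/scene6_raw.png',im);cv2.imwrite('pics/scene6.png',cv2.resize(im[180:380,280:520],None,fx=3,fy=3,interpolation=cv2.INTER_CUBIC))
E
```

```text
t 6.92 tcp [544.9   8.8   2.2] det xy -128.0 1.8 push ang world 85.0 det -0.1 tilt [-0.  0. -1.] F [ 0.68 -1.66 -0.22] along -1.60 w 0.547
t 7.17 tcp [545.9  20.8   2.2] det xy -115.9 1.8 push ang world 85.0 det -0.1 tilt [-0.  0. -1.] F [ 0.21 -1.74  0.68] along -1.71 w 0.548
```

View pics/scene6.png

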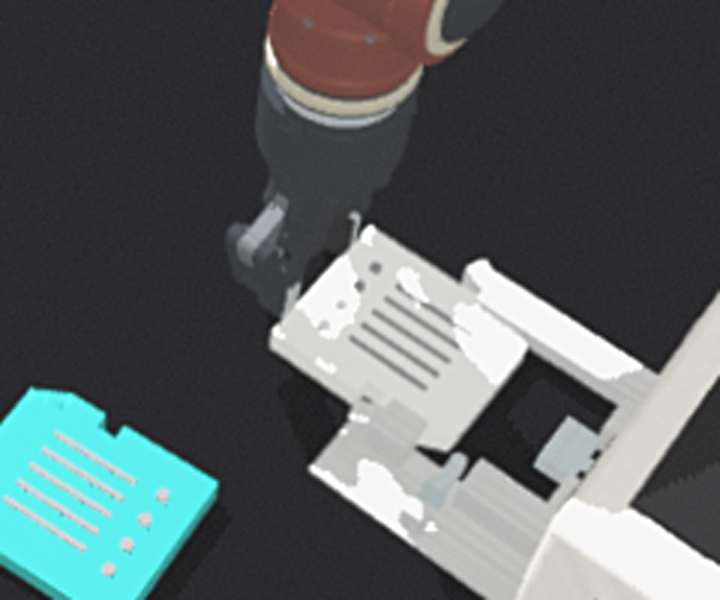

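```bash

python3 -m inch '0 -.003 0 0 0 0 .45;0 -.003 0 0 0 0 .45;0 -.003 0 0 0 0 .45;0 -.003 0 0 0 0 .45' >/dev/null; python3 st.py; python3 -m inch '0 -.003 0 0 0 0 .45;0 -.003 0 0 0 0 .45;0 -.003 0 0 0 0 .45' >/dev/null; python3 st.py; python3 -m inch '0 -.002 0 0 0 0 .45;0 -.002 0 0 0 0 .45;0 -.002 0 0 0 0 .45' >/dev/null; python3 st.py;python3 - <<'E'
from m import *
im=grab_frame('scene'); cv2.imwrite('pics/scene7_raw.png',im);cv2.imwrite('pics/scene7.png',cv2.resize(im[220:360,360:520],None,fx=4.5,fy=4.2,interpolation=cv2.INTER_CUBIC))
E
```

```text
t 7.55 tcp [547.   32.5   2.2] det xy -104.1 1.7 push ang world 85.0 det -0.1 tilt [-0.  0. -1.] F [ 0.59 -1.48 -0.54] along -1.42 w 0.548
t 7.80 tcp [547.6  41.2   2.2] det xy -95.4 1.9 push ang world 85.0 det -0.1 tilt [-0.001 -0.001 -1.   ] F [-2.17 -4.74  0.88] along -4.91 w 0.546
t 8.05 tcp [548.1  46.9   2.2] det xy -89.7 1.9 push ang world 85.0 det -0.1 tilt [-0.001 -0.001 -1.   ] F [-2.09 -5.27  0.9 ] along -5.43 w 0.552
```

View pics/scene7.png

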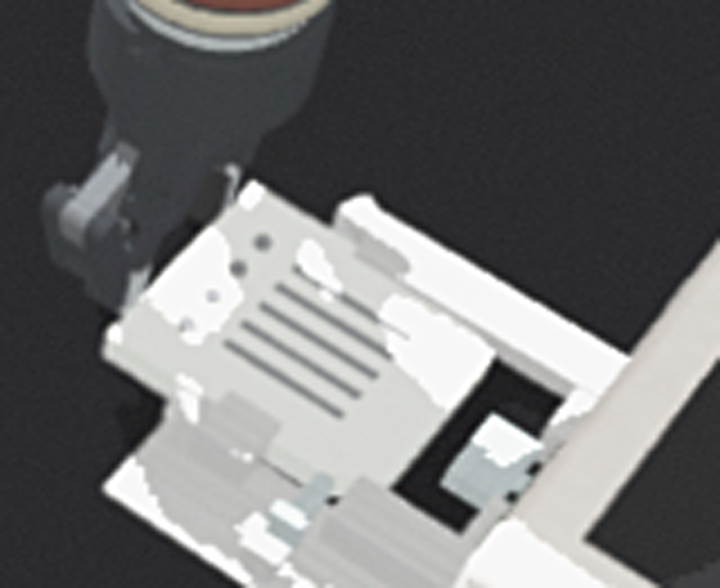

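```bash

python3 -m inch '0 -.002 0 0 0 0 .45;0 -.002 0 0 0 0 .45' >/dev/null; python3 st.py; python3 -m inch '0 -.002 0 0 0 0 .45;0 -.002 0 0 0 0 .45' >/dev/null; python3 st.py; python3 -m inch '0 -.002 0 0 0 0 .45' >/dev/null; python3 st.py;python3 - <<'E'
from m import *
im=grab_frame('scene'); cv2.imwrite('pics/scene8_raw.png',im);cv2.imwrite('pics/scene8.png',cv2.resize(im[220:360,360:520],None,fx=4.5,fy=4.2,interpolation=cv2.INTER_CUBIC))
E
```

```text
t 8.27 tcp [548.5  51.    2.2] det xy -85.5 1.8 push ang world 85.0 det -0.1 tilt [-0. -0. -1.] F [-1.1  -3.37  0.54] along -3.45 w 0.550
t 8.43 tcp [548.9  55.3   2.2] det xy -81.2 1.7 push ang world 85.0 det -0.1 tilt [-0.  0. -1.] F [-1.72 -3.49 -0.84] along -3.63 w 0.549
t 8.52 tcp [549.1  57.4   2.2] det xy -79.1 1.7 push ang world 85.0 det -0.1 tilt [-0.  0. -1.] F [-0.93 -2.93  1.  ] along -3.00 w 0.549
```

View pics/scene8.png

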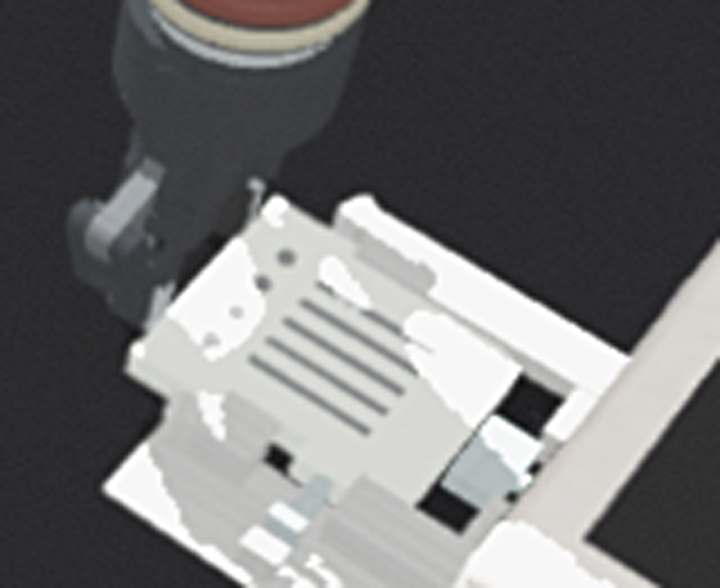

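```bash

for i in 1; do python3 -m inch '0 -.002 0 0 0 0 .45;0 -.002 0 0 0 0 .45' >/dev/null; python3 st.py; python3 -m inch '0 -.002 0 0 0 0 .45;0 -.002 0 0 0 0 .45' >/dev/null; python3 st.py; python3 -m inch '0 -.0015 0 0 0 0 .45' >/dev/null; python3 st.py; python3 -m inch '0 -.0015 0 0 0 0 .45' >/dev/null; python3 st.py; done;python3 - <<'E'
from m import *
im=grab_frame('scene'); cv2.imwrite('pics/scene9_raw.png',im);cv2.imwrite('pics/scene9.png',cv2.resize(im[220:360,360:520],None,fx=4.5,fy=4.2,interpolation=cv2.INTER_CUBIC))
E
```

```text
t 8.73 tcp [549.5  60.9   2.3] det xy -75.6 1.7 push ang world 85.0 det -0.1 tilt [-0.    -0.001 -1.   ] F [-1.67 -6.47  1.14] along -6.59 w 0.548
t 8.90 tcp [549.7  64.5   2.2] det xy -72.0 1.8 push ang world 85.1 det -0.0 tilt [-0.001 -0.002 -1.   ] F [-2.29 -6.55  0.75] along -6.72 w 0.549
t 8.98 tcp [549.8  65.9   2.3] det xy -70.6 1.7 push ang world 85.1 det -0.0 tilt [-0.001 -0.002 -1.   ] F [-1.2  -6.43  0.23] along -6.51 w 0.553
t 9.07 tcp [549.9  67.3   2.2] det xy -69.2 1.8 push ang world 85.1 det -0.0 tilt [-0.001 -0.002 -1.   ] F [-2.26 -7.67  1.01] along -7.84 w 0.549
```

View pics/scene9.png

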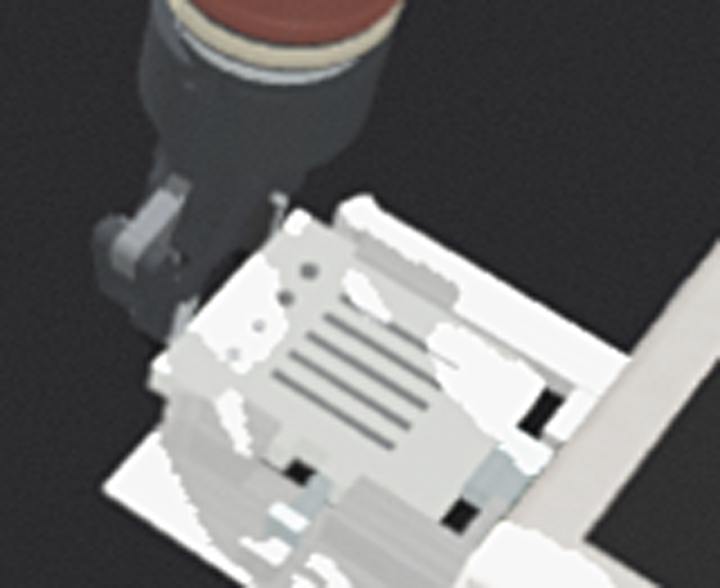

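```bash

python3 -m inch '0 -.0015 0 0 0 0 .45;0 -.0015 0 0 0 0 .45' >/dev/null; python3 st.py; python3 -m inch '0 -.001 0 0 0 0 .45' >/dev/null; python3 st.py; python3 -m inch '0 -.001 0 0 0 0 .45' >/dev/null; python3 st.py; python3 -m inch '0 -.001 0 0 0 0 .45' >/dev/null; python3 st.py; python3 - <<'E'
from m import *
im=grab_frame('scene'); cv2.imwrite('pics/scene10_raw.png',im);cv2.imwrite('pics/scene10.png',cv2.resize(im[220:360,360:520],None,fx=4.5,fy=4.2,interpolation=cv2.INTER_CUBIC))
E
```

```text
t 9.28 tcp [550.2  70.    2.3] det xy -66.5 1.8 push ang world 85.1 det -0.0 tilt [-0.001 -0.003 -1.   ] F [-2.1  -7.97  1.56] along -8.12 w 0.551
t 9.37 tcp [550.3  71.    2.3] det xy -65.5 1.7 push ang world 85.1 det -0.0 tilt [-0.001 -0.003 -1.   ] F [-2.65 -7.93  0.7 ] along -8.13 w 0.552
t 9.45 tcp [550.3  72.1   2.2] det xy -64.4 1.8 push ang world 85.1 det -0.0 tilt [-0.001 -0.003 -1.   ] F [-2.61 -8.15  0.71] along -8.35 w 0.549
t 9.53 tcp [550.5  73.1   2.3] det xy -63.3 1.7 push ang world 85.1 det -0.0 tilt [-0.001 -0.002 -1.   ] F [-2.93 -6.17  0.88] along -6.39 w 0.548
```

View pics/scene10.png

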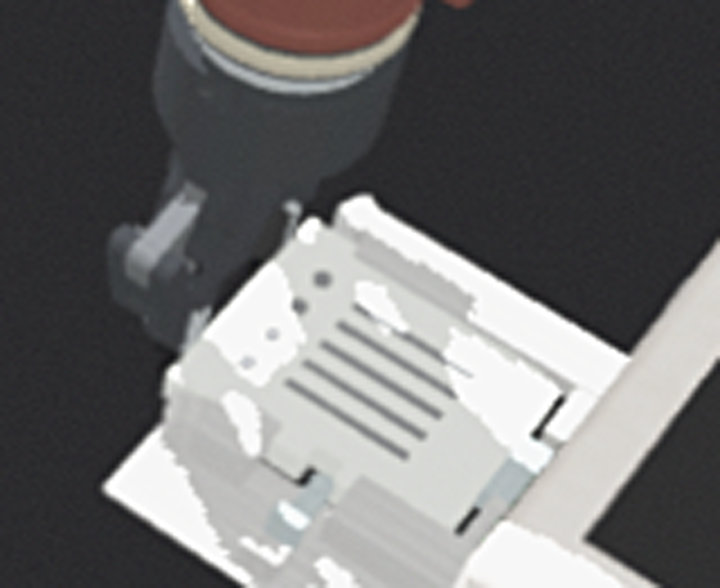

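```bash

python3 -m inch '0 -.001 0 0 0 0 .45' >/dev/null; python3 st.py; python3 -m inch '0 0 0 0 0 0 .45' >/dev/null; python3 st.py; python3 - <<'E'
from m import *
im=grab_frame('scene'); cv2.imwrite('pics/scene11_raw.png',im)
a=[cv2.resize(cv2.imread(f'pics/scene{k}_raw.png')[310:350,410:455],None,fx=8,fy=8,interpolation=cv2.INTER_CUBIC) for k in (9,11)]
cv2.imwrite('pics/cmp.png',np.hstack(a))
E
```

```text
t 9.67 tcp [550.5  74.3   2.2] det xy -62.2 1.8 push ang world 85.0 det -0.1 tilt [-0.001 -0.002 -1.   ] F [-2.71 -5.74  0.69] along -5.95 w 0.552
t 9.75 tcp [550.7  74.7   2.3] det xy -61.7 1.6 push ang world 85.0 det -0.1 tilt [-0.    -0.001 -1.   ] F [-1.97 -4.88  0.51] along -5.03 w 0.550
```

View pics/cmp.png

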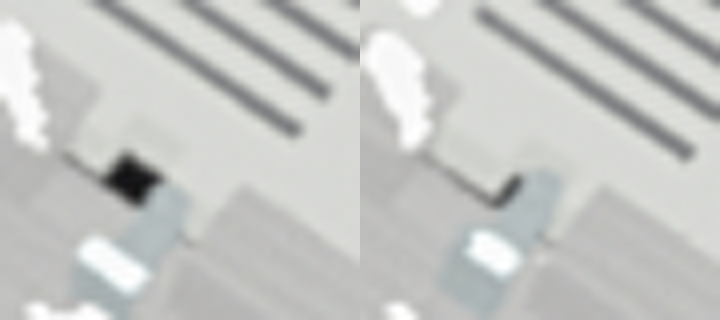

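The catch pin has moved into the notch: in the right-hand crop its tip is at (550,165), past the cartridge's edge line. The force also dropped from 8.4 N to about 5 N. I'll back off slowly.

```bash

python3 -m inch '0 .001 0 0 0 0 .45;0 .001 0 0 0 0 .45;0 .001 0 0 0 0 .45' >/dev/null; python3 st.py; python3 -m inch '0 .002 0 0 0 0 .45;0 .003 0 0 0 0 .45;0 .005 0 0 0 0 .45;0 .01 0 0 0 0 .45;0 .01 0 0 0 0 .45;0 .01 0 0 0 0 .45;0 0 -.02 0 0 0 .45;0 0 -.03 0 0 0 .45;0 0 -.03 0 0 0 .45;0 0 -.03 0 0 0 .45' >/dev/null; python3 st.py; python3 -m inch '0 .04 -.01 0 0 0 .45;0 .04 0 0 0 0 .45;0 .04 0 0 0 0 .45;0 .04 0 0 0 0 .45;0 0 0 0 0 0 .45' >/dev/null; python3 st.py; python3 - <<'E'
from m import *
im=grab_frame('scene'); cv2.imwrite('pics/scene12_raw.png',im)
t=grab_frame('top'); cv2.imwrite('pics/top12_raw.png',t)
a=cv2.resize(im[220:360,360:520],(400,350),interpolation=cv2.INTER_CUBIC);b=cv2.resize(t[160:300,110:270],(400,350),interpolation=cv2.INTER_CUBIC)
cv2.imwrite('pics/fin.png',np.hstack([a,b]))
E
```

```text
t 10.05 tcp [551.1  72.7   2.6] det xy -63.7 1.1 push ang world 85.0 det -0.1 tilt [ 0.001  0.001 -1.   ] F [-0.46 -1.28 -0.17] along -1.31 w 0.549
t 10.88 tcp [546.5  31.2 113.1] det xy -105.5 2.1 push ang world 85.0 det -0.1 tilt [-0.001  0.    -1.   ] F [1.35 0.2  0.17] along 0.32 w 0.551
t 11.30 tcp [ 532.4 -133.9  123. ] det xy -271.1 2.0 push ang world 84.6 det -0.5 tilt [ 0.001 -0.003 -1.   ] F [ 0.57  0.75 -0.31] along 0.80 w 0.550
```

View pics/fin.png

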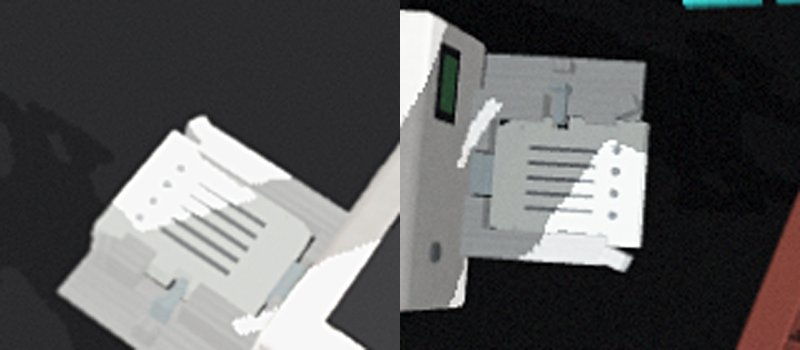

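View pics/top12_raw.png

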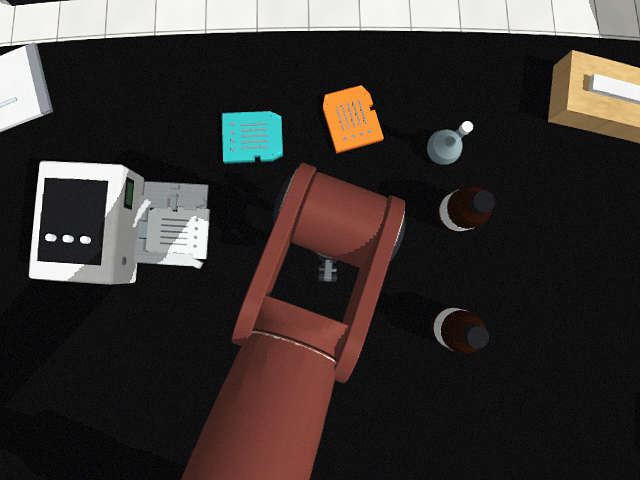

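The cartridge is home: the pin is at about (562,120) in the crop, inside the notch, and the bottles and flask haven't moved. I'll wait about a second and compare once more.

```bash

python3 -m inch '0 0 0 0 0 0 .45;0 0 0 0 0 0 .45;0 0 0 0 0 0 .45;0 0 0 0 0 0 .45;0 0 0 0 0 0 .45;0 0 0 0 0 0 .45;0 0 0 0 0 0 .45;0 0 0 0 0 0 .45;0 0 0 0 0 0 .45;0 0 0 0 0 0 .45' >/dev/null; python3 - <<'E'
from m import *
t=grab_frame('top'); o=cv2.imread('pics/top12_raw.png')
d=cv2.absdiff(t,o).max(2)
print('slot diff',int((d[160:290,110:240]>40).sum()),'bottles diff vs first',int((cv2.absdiff(t,cv2.imread('pics/top0.png')).max(2)[110:230,420:520]>60).sum()))
print(t.shape, job_done())
E
```

```text
slot diff 239 bottles diff vs first 0
the job is handed in; nothing more can be done
(480, 640, 3) None
```

The cartridge is loaded in the detector slot and the catch is holding it. I handed the job in after about 12.5 s of robot time.

**What I did:** I half-closed the fingers, set them behind the cartridge's plain end, and pushed it along the bench in a gentle arc. That lined it up with the slot, and I then slid it straight in, slowly near the end. The push force rose to about 8.4 N, then fell to about 5 N as the catch snapped. I backed off slowly and moved the arm clear.

**Last checks:**
- **Catch:** in both camera views with the arm away, the pin sits inside the notch and the cartridge is still home. It did not spring back.
- **Bottles and flask:** the area I compared in the top view, which holds the flask and the nearer bottle, is unchanged from the first picture. The second bottle lay outside that area. By eye it stands where it was.
- **One check that was not clean:** comparing the slot before and after a one-second wait showed 239 changed pixels. I think this is the arm's shadow moving as it settled, but I did not save or look at that last picture before handing in, so I can't be certain.

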